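# Latch the harmonica case

### The job

Latch the blue harmonica case whose lid half is sprung slightly ajar: swing the draw latch's wire loop forward over the hooked keeper on the lid and seat its cross bar under the keeper's lip, then press the lever back and down over centre so that it lies flat and holds the lid shut, and let go. Work gently: while hooking, feel for the keeper, whose height is set differently each time, with no more than about 20 N; do not bear on the lever or case with more than 25 N, and leave the harmonicas and other things on the ledge undisturbed.

Things in the scene. Friction and masses are not known exactly. Their poses are not given: they have to be found in the camera images.
- case: Blue case fixed to the ledge on a 12 mm wooden plinth (190 x 260 mm), standing on its spine; flat top edge 140 mm up. Origin: on the ledge, straight below the lever's pivot. x axis points from the lever half (x -54 to +18 mm) to the lid half (+19 to +65), y along the seam and all hinge axes (200 mm wide), z up. The latch lies in its plane y = 0, alone on the top (cheeks 20 mm high at the pivot).
- lever_pivot (a point): The lever's pivot axis, fixed to the case 15 mm above its top edge (x 0, y 0, z 155 mm in the case frame). With lever angle q the loop's own hinge lies at x = -14 cos(q - 0.33), z = 14 sin(q - 0.33) mm from it, in the case's axes.
- lever_tip (a point): End of the red-ended steel lever, at mid-thickness. The lever is a flat bar 18 mm wide (y) and 5 mm thick, reaching 47 mm from the pivot axis; when shut it lies 1.5 to 6.5 mm above the pivot's level, so straight up it lies 1.5 to 6.5 mm to +x of the pivot.
- lever (a joint): Lever angle, rad. 0 = shut: flat, pointing to -x of the case, on its stop. Grows as it rises: 1.57 straight up, more leans to the lid; stop at 2.7. Stiff pivot: stays where left. With the loop hooked it stands near 1.6; pressing it on to 0 draws the lid in and takes up to about 10 N near the tip; below about 0.2 it snaps down and stays.
- loop (a joint): Loop angle on the lever in rad; the loop rises above horizontal (towards +x of the case) by this value minus the lever angle. Light friction: it stays where it is left.
- loop_bar (a point): Middle of the loop's cross bar: a 4 mm round bar along y, 52 mm from the loop's hinge on the lever. Two 4 mm wires at y = +-13 mm lead to it; the window between them passes over the keeper. To hook it, lower it onto the keeper's base 7 to 10 mm beyond the seat, then draw it back under the lip until it bears on the post (only 2 mm of play in height).
- loop_roller (a point): Middle of the red grip roller at the loop's end: 14 mm across, 40 mm long in y, turning freely on its axle; 11 mm beyond the bar and 18 mm above the wires, axes turning with the loop. Pinch its 40 mm length from above, fingers at its ends. It can be led anywhere in the latch's plane that lever and loop reach; the lever follows, against about 3 N of friction.
- lid (a joint): Lid angle, rad: 0.065 = ajar, pushed by its gasket spring (9 mm at the top; about 5 N per mm at keeper height); properly latched it reads about 0.01 to 0.02. 0 = hard shut.
- harp0: Harmonica, black comb, 27 x 20 x 100 mm, upright in a slot of the dark wooden rack (210 x 62 x 50 mm, a chrome capo clipped to its edge). Leave alone. Origin: middle of its underside.
- harp1: Harmonica, wood comb, same size, in the rack. Leave alone.
- harp2: Harmonica, red comb, same size, in the rack. Leave alone.
- harp3: Harmonica, green comb, same size, in the rack. Leave alone.
- pitch_pipe: Round orange pitch pipe, 64 mm across, 18 mm high (21 mm with its white hub), on the ledge. Leave alone. Origin: underside.
- votive: Empty glass votive cup, 64 mm across, 62 mm high, on the ledge. Leave alone. Origin: underside.
- polish_tin: Brass polish tin, 60 mm across, 50 mm high, on the ledge. Leave alone. Origin: underside.
- brush: Cleaning brush, 120 mm long, lying on the ledge on the robot's side of the case. Leave alone.
- keeper_mid (a point): Keeper's seat for the bar at its middle setting: on the lid, 12 mm over the case top, 37 (shut) to 46 mm (ajar) in x from the pivot. The keeper is screwed in up to 6 mm lower or higher than this, unmeasured: feel for it. About its true seat: base top 2 mm below, reaching 10 mm past it to +x; post face 2 mm to -x; lip 4 to 9 mm above, ending 4 mm past it; 14 mm wide (y).

How it is judged (in metres and radians):
On the way, in this order (a step that is already met when the one before it is completed fails the run):
1. the loop's cross bar lies in the keeper, under its lip (distance between loop_bar and keeper_c1 below 0.0066 m), for 0.2 s.
2. the lever is pressed down over centre with the loop hooked, drawing the lid shut (value of joint lever below 0.12 rad and value of joint lid below 0.03 rad and distance between loop_bar and keeper_c1 below 0.0066 m), for 0.2 s.
At the end, for the whole second after the job is handed in: The cross bar lies in the keeper under its lip (its middle within 6.6 mm of the middle of the keeper's post, which is 11 mm tall and 5 mm thick), the lever lies flat (below 0.12 rad) and at rest, and the lid is drawn shut (below 0.03 rad), all staying so with the robot clear (all of step 2 and velocity of joint lever between -0.1 and 0.1 rad/s); the robot touches nothing.
It fails at once if the loop was rammed or dragged against the keeper with over 20 N while the lever was still up (contact force between loop and lid above 20 N and value of joint lever above 1.5 rad).
It fails at once if the fingers bore on the lever with over 25 N (contact force between the fingers and lever_c0 above 25 N).
It fails at once if the robot bore on the case with over 25 N (contact force between any of the arm, the fingers and case_c1 above 25 N).
It fails at once if a harmonica was moved more than 15 mm (distance of any of harp0, harp1, harp2, harp3 from where it was at the start of the episode above 0.015 m).
It fails at once if another thing on the ledge was moved more than 20 mm (distance of any of pitch_pipe, votive, polish_tin, brush from where it was at the start of the episode above 0.02 m).
It also fails if it takes over 72 s, if anything falls off the work surface, if the arm or the gripper's body presses on something with over 40 N, if the wrist force passes 120 N, or if a joint passes its speed limit or range.

### The arm

A 7-joint arm with a two-finger parallel gripper is mounted at the origin on the work surface. World frame = base frame: x ahead of the robot, y to its left, z up, the work surface at z = 0. Lengths are in mm, angles in rad, forces in N, time in s.
With the tool pointing down it reaches from about 425 to 950 mm from the base axis. Payload 4.7 kg.
Tool frame: the origin (TCP) lies between the finger pads; the fingertips stand 11 mm ahead of it and the grasp point (between the pads) lies 8 mm behind it; x points along the fingers, y is the direction in which the jaws open and shut, and the axes are right-handed (so a half turn about x gives the same grasp; the last joint's range is limited). The gripper opens to 85 mm and grips with 20 to 120 N. Pads are 22 mm wide; open, the fingers measure 114 mm over their backs; the gripper's body (76 mm by 85 mm) begins 54 mm behind the grasp point. The pads swing forward as they close: fully open they stand 13 mm farther back than shut.
Start: joints at [1.297, 0.469, -0.049, 1.532, 0.024, 1.141, -0.082], TCP at [163.64, -654.881, 242.335] pointing down, gripper open.
Joint ranges: [-2.59, 2.59], [-0.33, 1.99], [-1.39, 1.29], [0.1, 2.45], [-1.04, 4.18], [0.21, 1.99], [-2.66, 2.66]. Speed limits (rad/s): [2.57, 2.57, 3.14, 3.14, 3.14, 3.14, 3.14].

### API

Orientations are given as a 3x3 rotation matrix whose columns are the frame's x, y, z axes.
In Python, from plant import r gives the robot as it stands.
- The arm moves only by the shell command python3 -m inch 'ROWS' [FORCE]. ROWS is JSON, a list of rows, each a list of 7 numbers: the opening, from 0 (shut) to 1 (fully open), then the shift along the tool's x, y, z in mm, then the turn, a rotation vector about the tool's x, y, z in degrees. A call has 1 to 10 rows; each row shifts and turns the pose as measured when the row begins, along the tool's axes as they then stand; what a row does not reach is not made up. A row lasts 1/10 s, in which the tool goes at most 50 mm and 8.59 degrees, less where a joint would pass 70% of its speed; a pose out of reach is approached as far as the arm can. A call with a gripper value outside its range is refused whole. The fingers move at their own pace and stop on an object; FORCE is the grip in N (left out, the last holds). Time passes only in rows, so rows that do not move let the fingers close. It gives the time, the measured TCP pose, the force and the opening at its end, in the units of the state.
- r.get_obs(): the state, without advancing time (a new reading comes with each control period).
- r.get_image(name): name is "scene" or "top"; returns (picture, depth): 420x560x3 uint8, blue, green, red; 420x560 float32, mm along the optical axis (not along the pixel's ray), 0 where there is no reading.
- r.get_calibration(name): a dict with "fx", "fy", "cx", "cy" (pixels), "world_to_cam" (4x4, takes a point from world to camera coordinates). Camera axes: x right, y down, z forward; pixel columns grow to the right and rows downward; lengths in mm; the calibration is good to about 2 mm. A picture is of the moment at which its call begins. get_calibration takes no time and is no camera call.
- r.hand_in(): hands the job in, once; it reports no verdict.
Trained networks look in the newest picture that a camera, given by its name, has taken for a name from the list of things; names that differ only in an ending like _2 or _b are one class to them, and where a whole thing is asked for, a point or a joint stands for the part that bears it (a point fixed in the world has none). Each returns a list of dicts, best first, with "p" (0 to 1); they miss things now and then, are a little off and sometimes report something else, mostly with a low value. They report only what shows in the picture. A call takes as long as a camera call.
- r.search_frame(camera, name): "xyz" ([x, y, z] in mm, in world coordinates, good to about 4 mm: the middle of the surface that is visible of it).
The state is a dict: "clock": time; "joints": joint angles; "dq": joint speeds; "joint_torque": joint torques, N m; "tool_pos": TCP position; "tool_rot": TCP orientation; "ft_force": force on the tool from outside, world axes, zero at the start; "torque": the same for the moment, N m; "grip_width": finger opening in mm.
Only numpy, scipy, OpenCV 4.12 (cv2) and the standard library are available. Lean on these libraries where they do the work, as an engineer would, in place of code of your own. Each camera call takes 0.05 s, during which the arm holds its last target. There are 200 camera calls.

## Working session

There is one attempt and no reset: what is moved stays moved. The work goes in short steps, Python scripts to look and compute and a shell command to move; the robot and the scene stay as the last step left them, time stands still between calls to the robot, and variables do not carry over. Pictures are saved under pics/ and viewed, about 8 in all and at most 12, crops included, and the job is handed in when it is done.

```bash
ls; mkdir -p pics; python3 - <<'E'
from plant import r
import cv2,numpy as np
o=r.get_obs();print({k:np.round(v,3).tolist() for k,v in o.items()})
ims=[]
for c in("scene","top"):
    im,d=r.get_image(c);ims.append(im);np.savez(f"pics/{c}0.npz",im=im,d=d)
    cv2.imwrite(f"pics/{c}0.png",im)
    k=r.get_calibration(c);print(c,k)
    for n in("case","lever_pivot","lever_tip","loop_bar","loop_roller","keeper_mid","lid","lever"):
        print(c,n,[(np.round(x["xyz"]).tolist(),round(x["p"],2)) for x in r.search_frame(c,n)[:2]])
E
```

```text
pics
{'clock': 0.0, 'joints': [1.297, 0.469, -0.049, 1.534, 0.024, 1.141, -0.082], 'dq': [0.0, -0.0, -0.001, 0.001, 0.002, -0.001, -0.0], 'joint_torque': [-0.0, -51.031, -0.047, -23.772, 0.011, 0.008, -0.0], 'tool_pos': [163.478, -654.35, 241.267], 'tool_rot': [[-0.001, 0.242, -0.97], [0.002, -0.97, -0.242], [-1.0, -0.002, 0.0]], 'ft_force': [0.138, 0.628, 0.307], 'torque': [0.075, 0.008, -0.066], 'grip_width': 85.164}
scene {'fx': 448.20909588211157, 'fy': 448.20909588211157, 'cx': 284.69050065578426, 'cy': 209.45499944331402, 'world_to_cam': array([[-7.29178577e-01,  6.84077670e-01, -1.83396986e-02,
         4.34123849e+02],
       [ 4.88048236e-01,  5.01065361e-01, -7.14662454e-01,
        -1.59007146e+02],
       [-4.79695239e-01, -5.30067209e-01, -6.99229027e-01,
         1.44564689e+03],
       [ 0.00000000e+00,  0.00000000e+00,  0.00000000e+00,
         1.00000000e+00]])}
scene case [([653.0, 32.0, 96.0], 0.95), ([532.0, -452.0, 42.0], 0.61)]
scene lever_pivot [([657.0, 32.0, 92.0], 0.63)]
scene lever_tip [([651.0, -1.0, 195.0], 0.72)]
scene loop_bar [([656.0, 5.0, 213.0], 0.5
[... 378 characters left out ...]
757e-03, -9.99967487e-01, -4.74559972e-03,
        -2.17483960e+01],
       [-9.84525475e-01, -5.58766865e-03, -1.75152410e-01,
         5.59705405e+02],
       [ 1.75120199e-01,  5.81408355e-03, -9.84529894e-01,
         1.28046829e+03],
       [ 0.00000000e+00,  0.00000000e+00,  0.00000000e+00,
         1.00000000e+00]])}
top case [([596.0, -7.0, 137.0], 0.87)]
top lever_pivot [([595.0, -6.0, 140.0], 0.64)]
top lever_tip [([626.0, 1.0, 188.0], 0.51)]
top loop_bar [([654.0, -3.0, 211.0], 0.6)]
top loop_roller [([471.0, -15.0, 19.0], 0.38)]
top keeper_mid [([647.0, -8.0, 141.0], 0.57)]
top lid [([649.0, -9.0, 138.0], 0.9), ([596.0, -9.0, 138.0], 0.51)]
top lever [([625.0, 2.0, 191.0], 0.69)]
```

```bash
python3 - <<'E'
import cv2,numpy as np
s=cv2.imread("pics/scene0.png");t=cv2.imread("pics/top0.png")
cv2.imwrite("pics/s0x.png",cv2.resize(s[60:330,100:460],(800,600),interpolation=3))
cv2.imwrite("pics/t0x.png",cv2.resize(t[60:300,110:430],(800,600),interpolation=3))
E
```

```text
(no output)
```

View pics/s0x.png

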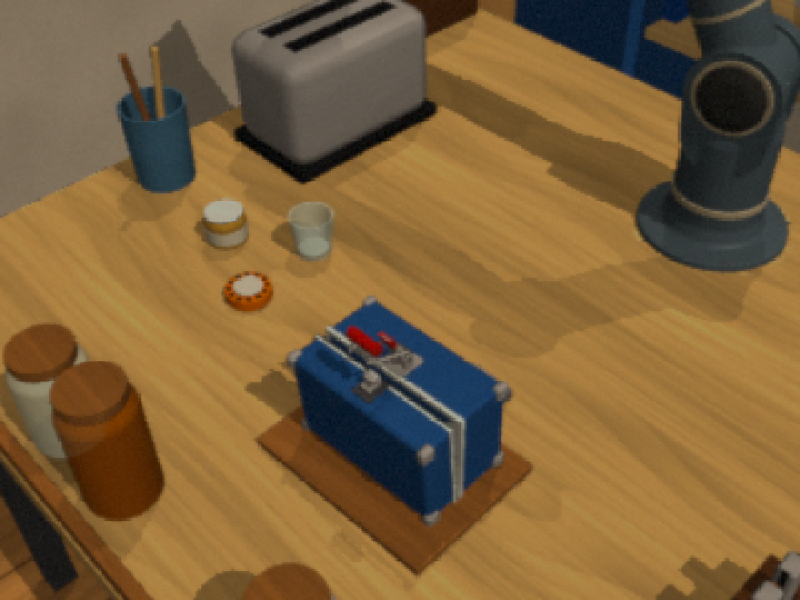

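View pics/t0x.png

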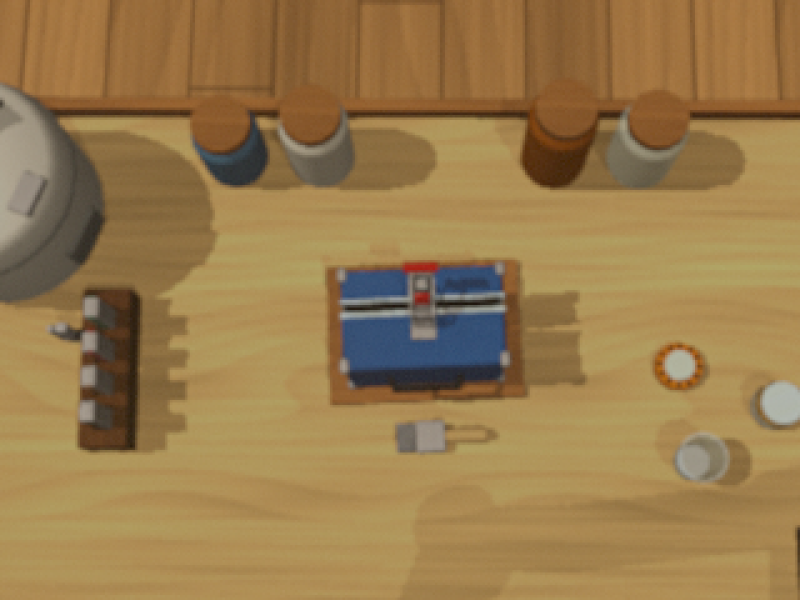

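The scene view shows the case mid-picture, with the latch standing up: roller at about (365,340), lever tip at (388,340), keeper at (370,380). The top view shows the case nearly square to the world with its lid away from the robot, the roller at (420,268) and the lever tip at (421,297). Next I measure with the depth data.

```bash
cat > h.py <<'E'
import numpy as np,cv2
from plant import r
def cloud(c,im,d):
    k=r.get_calibration(c);v,u=np.mgrid[:420,:560];z=d
    P=np.stack([(u-k["cx"])*z/k["fx"],(v-k["cy"])*z/k["fy"],z],-1)
    T=np.linalg.inv(k["world_to_cam"]);return P@T[:3,:3].T+T[:3,3]
E
python3 - <<'E'
from h import *
for c in("scene","top"):
    f=np.load(f"pics/{c}0.npz");im=f["im"];W=cloud(c,im,f["d"]);b,g,rr=[im[...,i].astype(int) for i in range(3)]
    roi=(W[...,0]>540)&(W[...,0]<720)&(abs(W[...,1])<140)&(f["d"]>0)
    m=roi&(b>rr+40)&(W[...,2]>128)&(W[...,2]<150)
    P=W[m];print(c,"blue top",len(P),"z med",np.median(P[:,2]),"x",np.percentile(P[:,0],[1,50,99]),"y",np.percentile(P[:,1],[1,99]))
    print(cv2.minAreaRect(P[:,:2].astype(np.float32)))
    m=roi&(np.minimum(np.minimum(b,g),rr)>140)&(W[...,2]>125)&(W[...,2]<150);P=W[m]
    if len(P)>10:
        for lo in (-110,-15,20,60):
            pass
        fl=cv2.fitLine(P[:,:2].astype(np.float32),cv2.DIST_HUBER,0,.01,.01).ravel();print("white",len(P),fl)
    m=(roi&(rr>120)&(g<60)&(b<70)).astype(np.uint8)
    n,l,st,ce=cv2.connectedComponentsWithStats(m)
    for i in range(1,n):
        if st[i,4]>5:
            P=W[l==i];print("red",st[i],P.mean(0).round(1),P.min(0).round(),P.max(0).round())
    m=roi&(W[...,2]>148)
    n,l,st,ce=cv2.connectedComponentsWithStats(m.astype(np.uint8))
    for i in range(1,n):
        if st[i,4]>5:
            P=W[l==i];print("high",st[i],P.mean(0).round(1),P.min(0).round(),P.max(0).round())
for n in("lever_tip","harp0"): pass
E
```

```text
scene blue top 2123 z med 138.28027656217205 x [552.39766799 605.28186272 676.33382164] y [-95.62482584  95.92779939]
((613.7794189453125, 0.0594024658203125), (125.11443328857422, 196.74990844726562), 2.4425644874572754)
white 50 [ 4.3326002e-02 -9.9906099e-01  6.1544257e+02  4.6406086e+01]
red [257 207  14  11  60] [654.6   0.7 216.8] [649. -22. 214.] [659.  19. 221.]
high [255 207  31  18 268] [638.4   1.5 194.8] [594. -22. 149.] [663.  20. 221.]
high [263 226   8   7  35] [647.2  -0.7 155.8] [641. -10. 148.] [654.   5. 159.]
top blue top 1580 z med 139.70363816125666 x [548.5777969  589.14283663 669.01765177] y [-99.82703261  88.72208878]
((609.1242065429688, -5.016265869140625), (122.0338363647461, 193.45262145996094), 2.299144983291626)
white 88 [ 4.8152491e-02 -9.9883997e-01  6.1728186e+02  7.8038311e+00]
red [271 165  14   4  46] [650.8  -3.6 215.5] [646. -21. 137.] [672.  20. 221.]
red [276 177   6   4  16] [620.9  -4.6 194.7] [617. -12. 189.] [624.   2. 201.]
high [272 164  13  27 218] [629.8  -4.4 188.1] [596. -21. 149.] [660.  14. 221.]
```

```bash
cat >> h.py <<'E'
def go(t,yaw=None):
    "tool-axis shift (mm) and turn (deg) to world target t, pointing down, tool y along -case y"
    o=r.get_obs();R=np.array(o["tool_rot"]);p=np.array(o["tool_pos"])
    from scipy.spatial.transform import Rotation as Ro
    a=np.radians(2.5);cy=np.array([-np.sin(a),np.cos(a),0]);X=np.array([0,0,-1.]);G=np.stack([X,-cy,np.cross(X,-cy)],1)
    print("t",round(o["clock"],2),"p",p.round(1),"F",np.round(o["ft_force"],1),"w",round(o["grip_width"],1),"shift",(R.T@(np.array(t)-p)).round(1),"turn",Ro.from_matrix(R.T@G).as_rotvec(degrees=True).round(1))
E
python3 - <<'E'
from h import *
go([652,-1,290])
A=np.array([163,-654]);B=np.array([652,-1]);L=np.linalg.norm(B-A);u=(B-A)/L
for c in("scene","top"):
    f=np.load(f"pics/{c}0.npz");W=cloud(c,f["im"],f["d"]);P=W[(f["d"]>0)].reshape(-1,3)
    s=(P[:,:2]-A)@u;t=abs((P[:,:2]-A)@np.array([-u[1],u[0]]))
    for i in range(0,850,50):
        q=P[(s>i)&(s<i+50)&(t<120)];print(c,i,len(q),q[:,2].max().round() if len(q) else '',end='; ')
E
```

```text
t 0.9 p [ 163.6 -654.9  242.4] F [ 0.4 -0.1 -0.3] w 85.5 shift [ -47.7 -516.1 -632.3] turn [11.5 -0.  -0. ]
scene 0 907 393.0; scene 50 456 347.0; scene 100 1259 195.0; scene 150 1828 194.0; scene 200 1901 192.0; scene 250 622 21.0; scene 300 484 5.0; scene 350 709 64.0; scene 400 970 66.0; scene 450 830 19.0; scene 500 848 19.0; scene 550 552 4.0; scene 600 198 3.0; scene 650 253 143.0; scene 700 662 144.0; scene 750 1811 216.0; scene 800 2558 221.0; top 0 1954 427.0; top 50 1537 348.0; top 100 2307 637.0; top 150 2087 198.0; top 200 1751 194.0; top 250 1148 14.0; top 300 1141 11.0; top 350 1103 67.0; top 400 1129 68.0; top 450 1108 24.0; top 500 1083 19.0; top 550 1065 10.0; top 600 1058 24.0; top 650 1116 146.0; top 700 1218 150.0; top 750 1153 219.0; top 800 909 221.0;
```

```bash
python3 -m inch '[[1,-30,0,0,5.7,0,0],[1,-30,0,0,5.7,0,0],[1,-5,0,0,0,0,0]]'; python3 -c "
from h import *
go([652,-1,290])"
```

```text
clock: 1.2
tool_pos: [163.2, -654.0, 307.1]
tool_rot: [[-0.001, 0.038, -0.999], [0.005, -0.999, -0.038], [-1.0, -0.005, 0.001]]
ft_force: [0.2, -0.1, 0.0]
grip_width: 85.4
t 1.2 p [ 163.2 -654.   307.1] F [ 0.2 -0.1  0. ] w 85.4 shift [  19.5 -633.7 -513.5] turn [-0.3  0.1  0.3]
```

```bash
python3 -m inch '[[1,0,-36,-29,0,0,0],[1,0,-36,-29,0,0,0],[1,0,-36,-29,0,0,0],[1,0,-36,-29,0,0,0],[1,0,-36,-29,0,0,0],[1,0,-36,-29,0,0,0],[1,0,-36,-29,0,0,0],[1,0,-36,-29,0,0,0],[1,0,-36,-29,0,0,0]]'; python3 -c "
from h import *
go([652,-1,290])"
```

```text
clock: 2.1
tool_pos: [412.1, -313.0, 301.7]
tool_rot: [[-0.007, 0.036, -0.999], [0.002, -0.999, -0.036], [-1.0, -0.002, 0.007]]
ft_force: [0.3, -0.7, -0.1]
grip_width: 85.4
t 2.1 p [ 412.1 -313.   301.7] F [ 0.3 -0.7 -0.1] w 85.4 shift [  10.6 -303.1 -251.1] turn [-0.4  0.4  0.1]
```

```bash
python3 -m inch '[[1,0,-36,-30,0,0,0],[1,0,-36,-30,0,0,0],[1,0,-36,-30,0,0,0],[1,0,-36,-30,0,0,0],[1,0,-36,-30,0,0,0],[1,0,-36,-30,0,0,0],[1,0,-36,-30,0,0,0],[1,0,-36,-30,0,0,0],[1,0,-10,-8,0,0,0],[1,0,0,0,0,0,0]]'; python3 -c "
from h import *
go([652,-1,240])
import cv2
im,d=r.get_image('scene');cv2.imwrite('pics/s1.png',cv2.resize(im[150:300,200:400],(800,600),interpolation=3))
im,d=r.get_image('top')"
```

```text
clock: 3.1
tool_pos: [653.8, 17.1, 293.2]
tool_rot: [[-0.013, 0.061, -0.998], [0.006, -0.998, -0.061], [-1.0, -0.006, 0.012]]
ft_force: [0.6, -0.8, -0.4]
grip_width: 85.5
t 3.1 p [653.8  17.1 293.2] F [ 0.6 -0.8 -0.4] w 85.5 shift [53.1 18.3  2.3] turn [1.  0.7 0.4]
```

```bash
python3 -m inch '[[1,10,18,2,1,0.7,0.4],[1,30,0,0,0,0,0],[1,10,0,0,0,0,0],[1,0,0,0,0,0,0]]'; python3 -c "
from h import *
go([652,-1,215])
import cv2
im,d=r.get_image('scene');cv2.imwrite('pics/s1.png',cv2.resize(im[150:300,180:380],(800,600),interpolation=3))
"
```

```text
clock: 3.6
tool_pos: [649.4, -14.0, 243.8]
tool_rot: [[0.001, 0.029, -1.0], [-0.008, -1.0, -0.029], [-1.0, 0.008, -0.001]]
ft_force: [-0.3, 0.3, -0.2]
grip_width: 85.4
t 3.6 p [649.4 -14.  243.8] F [-0.3  0.3 -0.2] w 85.4 shift [ 28.7 -13.1  -2.9] turn [-0.8 -0.  -0.5]
```

View pics/s1.png

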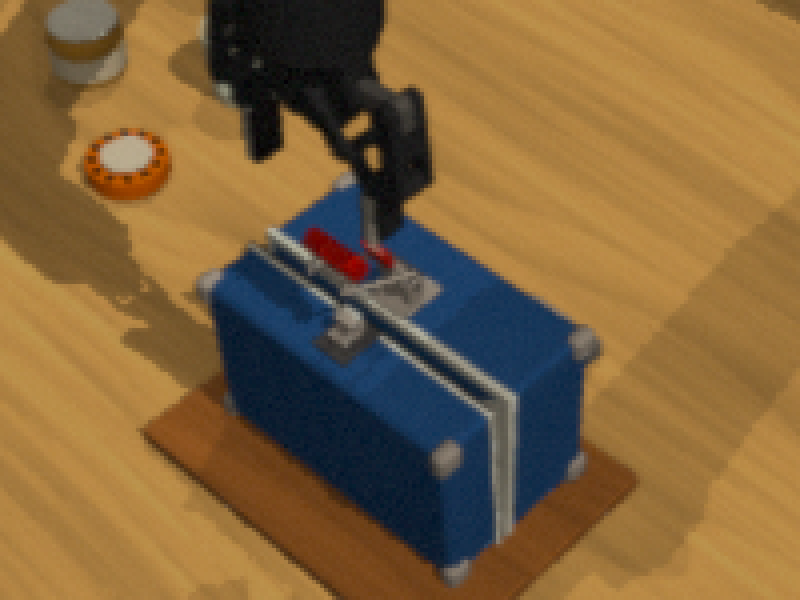

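The view shows the fingers (tips at about (265,150) and (378,240)) straddling the roller (335,255), still about 13 mm off in y and about 30 mm too high. I'll correct that slowly.

```bash
python3 -m inch '[[1,0,-6,-1,0,0,0],[1,0,-6,-1,0,0,0],[1,0,0,0,0,0,0],[1,0,0,0,0,0,0]]'; python3 -c "
from h import *
go([652,-1,215])"
```

```text
clock: 4.05
tool_pos: [653.0, -0.5, 248.5]
tool_rot: [[0.008, 0.029, -1.0], [-0.008, -1.0, -0.029], [-1.0, 0.008, -0.008]]
ft_force: [-0.4, -0.0, 0.0]
grip_width: 85.9
t 4.05 p [ 6.530e+02 -5.000e-01  2.485e+02] F [-0.4 -0.   0. ] w 85.9 shift [33.5  0.2  1.2] turn [-0.8 -0.4 -0.5]
```

```bash
python3 -m inch '[[1,11,0,0.4,-0.8,-0.4,-0.5],[1,11,0,0,0,0,0],[1,8,0,0,0,0,0],[1,2,0,0,0,0,0],[1,0,0,0,0,0,0]]'; python3 -c "
from h import *
go([652,-1,215])"
```

```text
clock: 4.55
tool_pos: [652.3, -0.4, 212.9]
tool_rot: [[-0.001, 0.045, -0.999], [0.001, -0.999, -0.045], [-1.0, -0.001, 0.001]]
ft_force: [-0.5, 0.2, 0.7]
grip_width: 85.4
t 4.55 p [ 6.523e+02 -4.000e-01  2.129e+02] F [-0.5  0.2  0.7] w 85.4 shift [-2.1  0.6  0.3] turn [0.1 0.1 0.1]
```

```bash
python3 -m inch '[[0.6,3,0,0,0,0,0],[0.45,0,0,0,0,0,0],[0.4,0,0,0,0,0,0],[0.4,0,0,0,0,0,0],[0.4,0,0,0,0,0,0],[0.4,0,0,0,0,0,0]]' 25; python3 -c "
from h import *
go([652,-1,210])
im,d=r.get_image('scene');cv2.imwrite('pics/s2.png',cv2.resize(im[170:290,210:370],(800,600),interpolation=3))"
```

```text
clock: 5.15
tool_pos: [652.6, -1.5, 210.1]
tool_rot: [[-0.001, 0.043, -0.999], [0.001, -0.999, -0.043], [-1.0, -0.001, 0.001]]
ft_force: [0.1, -0.7, -0.5]
grip_width: 39.1
t 5.15 p [652.6  -1.5 210.1] F [ 0.1 -0.7 -0.5] w 39.1 shift [ 0.1 -0.5  0.6] turn [-0.  0.  0.]
```

View pics/s2.png

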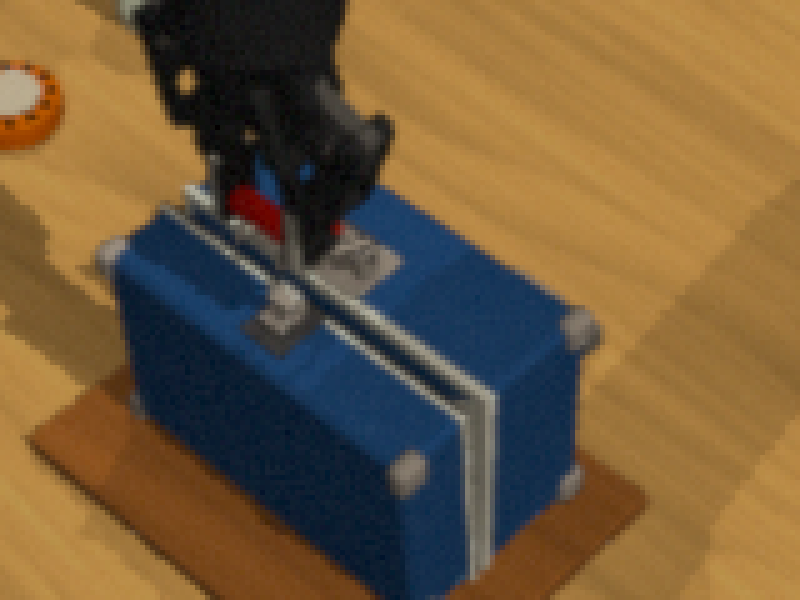

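The roller is held, blocked at 39 mm width. It shows between the pads at (255,210), and the keeper at (280,305) is clear ahead. Next is the linkage kinematics.

```bash
cat >> h.py <<'E'
from scipy.optimize import fsolve
PX,DZ=602.5,4.0
def H(q): return np.array([-14*np.cos(q-.33),14*np.sin(q-.33)])
def pts(q,a):
    e=np.array([np.cos(a),np.sin(a)]);n=np.array([-e[1],e[0]]);return H(q)+52*e,H(q)+63*e+18*n
def ik(i,t,g=(2.0,0.2)): return fsolve(lambda v:pts(*v)[i]-t,g)
def tcp_for_bar(bx,bz,g=(2.0,.1)):   # world bar x,z -> tcp x,z
    q,a=ik(0,np.array([bx-PX,bz-155]),g);R=pts(q,a)[1];return q,a,R[0]+PX,R[1]+155-DZ
def bar_from_tcp(x,z):
    q,a=ik(1,np.array([x-PX,z+DZ-155]));b=pts(q,a)[0];return q,a,b[0]+PX,b[1]+155
E
python3 -c "
from h import *
print(np.round(bar_from_tcp(652.6,210.1),2))
for b in [(656.5,190),(656.5,180),(656.5,172),(656.5,164),(656.5,158),(656.5,152),(656.5,146),(648,158),(648,152),(648,146)]: print(b,np.round(tcp_for_bar(*b),2))"
```

```text
[2.1100e+00 4.9000e-01 6.5130e+02 1.9304e+02]
(656.5, 190) [2.4600e+00 4.6000e-01 6.5834e+02 2.0701e+02]
(656.5, 180) [2.1400e+00 2.2000e-01 6.6329e+02 1.9597e+02]
(656.5, 172) [2.0500e+00 6.0000e-02 6.6639e+02 1.8663e+02]
(656.5, 164) [ 2.0600e+00 -9.0000e-02  6.6912e+02  1.7690e+02]
(656.5, 158) [ 2.1200e+00 -2.1000e-01  6.7095e+02  1.6937e+02]
(656.5, 152) [ 2.2400e+00 -3.2000e-01  6.7257e+02  1.6167e+02]
(656.5, 146) [ 2.3900e+00 -4.2000e-01  6.7392e+02  1.5390e+02]
(648, 158) [ 1.4900e+00 -1.9000e-01  6.6221e+02  1.6959e+02]
(648, 152) [ 1.6200e+00 -3.2000e-01  6.6413e+02  1.6159e+02]
(648, 146) [ 1.8200e+00 -4.6000e-01  6.6582e+02  1.5330e+02]
```

```bash
python3 -m inch '[[0.4,3,0,-6,0,0,0],[0.4,6,0,-3,0,0,0],[0.4,6,0,-2,0,0,0],[0.4,5,0,-1.5,0,0,0],[0.4,3,0,-1,0,0,0],[0.4,0,0,0,0,0,0]]'; python3 -c "
from h import *
go([666.4,-1,186.6])
p=r.get_obs()['tool_pos'];print(np.round(bar_from_tcp(p[0],p[2]),2))
im,d=r.get_image('scene');cv2.imwrite('pics/s3.png',cv2.resize(im[195:270,220:320],(800,600),interpolation=3))"
```

```text
clock: 5.8
tool_pos: [667.9, -0.8, 184.8]
tool_rot: [[0.0, 0.043, -0.999], [0.001, -0.999, -0.043], [-1.0, -0.001, -0.0]]
ft_force: [1.1, -0.5, -0.7]
grip_width: 39.2
t 5.8 p [667.9  -0.8 184.8] F [ 1.1 -0.5 -0.7] w 39.2 shift [-1.8  0.1  1.5] turn [-0.  -0.   0.1]
[2.1200e+00 3.0000e-02 6.5751e+02 1.7044e+02]
```

View pics/s3.png

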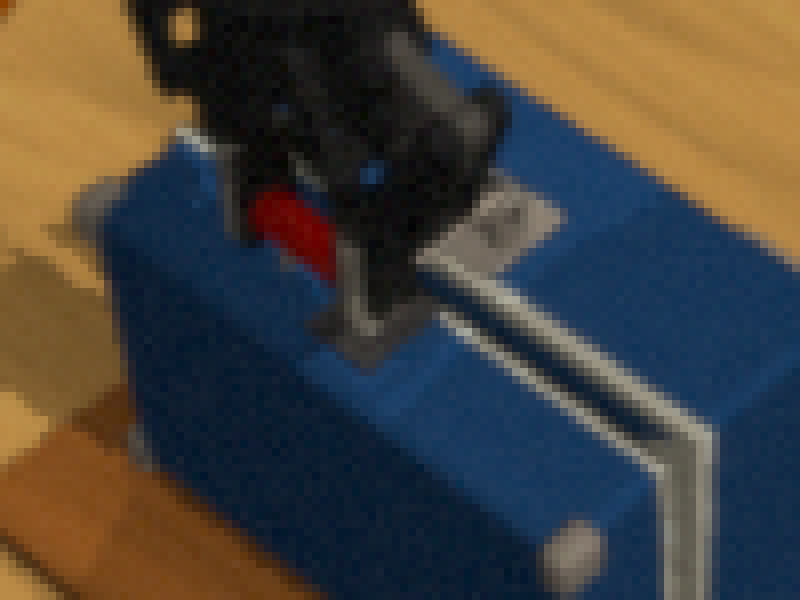

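The finger hides the keeper. The roller shows at (295,230) and the pad tip at (370,330), still above the lid. I'll lower in small steps and watch the force.

```bash
python3 -m inch '[[0.4,2,0,-0.3,0,0,0],[0.4,2,0,-0.4,0,0,0],[0.4,2,0,-0.4,0,0,0],[0.4,0,0,0,0,0,0]]'; python3 -m inch '[[0.4,2,0,-0.4,0,0,0],[0.4,2,0,-0.4,0,0,0],[0.4,0,0,0,0,0,0]]';python3 -c "
from h import *
go([670,-1,170])
p=r.get_obs()['tool_pos'];print(np.round(bar_from_tcp(p[0],p[2]),2))"
```

```text
clock: 6.25
tool_pos: [669.2, -0.7, 179.2]
tool_rot: [[0.001, 0.043, -0.999], [0.001, -0.999, -0.043], [-1.0, -0.001, -0.001]]
ft_force: [1.4, -1.6, -0.2]
grip_width: 39.2
clock: 6.55
tool_pos: [669.9, -0.7, 174.9]
tool_rot: [[0.001, 0.043, -0.999], [0.001, -0.999, -0.043], [-1.0, -0.001, -0.001]]
ft_force: [0.5, -1.0, -0.5]
grip_width: 39.0
t 6.55 p [669.9  -0.7 174.9] F [ 0.5 -1.  -0.5] w 39.0 shift [ 4.9  0.3 -0.1] turn [-0.  -0.1  0. ]
[ 2.0900e+00 -1.2000e-01  6.5674e+02  1.6239e+02]
```

```bash
python3 -m inch '[[0.4,2,0,-0.4,0,0,0],[0.4,1,0,-0.3,0,0,0],[0.4,0,0,0,0,0,0]]'; python3 -m inch '[[0.4,2,0,-0.4,0,0,0],[0.4,0,0,0,0,0,0]]';python3 -m inch '[[0.4,1.5,0,-0.3,0,0,0],[0.4,0,0,0,0,0,0]]' ; python3 -c "
from h import *
p=r.get_obs()['tool_pos'];print(np.round(bar_from_tcp(p[0],p[2]),2))"
```

```text
clock: 6.85
tool_pos: [670.4, -0.7, 171.5]
tool_rot: [[0.0, 0.043, -0.999], [0.001, -0.999, -0.043], [-1.0, -0.001, -0.001]]
ft_force: [0.8, -0.9, -0.2]
grip_width: 39.2
clock: 7.05
tool_pos: [670.8, -0.7, 169.3]
tool_rot: [[0.0, 0.043, -0.999], [0.001, -0.999, -0.043], [-1.0, -0.001, -0.0]]
ft_force: [-0.2, -1.0, -0.7]
grip_width: 39.1
clock: 7.25
tool_pos: [671.1, -0.7, 167.6]
tool_rot: [[0.0, 0.043, -0.999], [0.001, -0.999, -0.043], [-1.0, -0.001, -0.0]]
ft_force: [-0.2, -0.6, -0.2]
grip_width: 39.5
[ 2.1300e+00 -2.3000e-01  6.5628e+02  1.5666e+02]
```

```bash
for i in 1 2 3 ; do python3 -m inch '[[0.4,1.2,0,-0.2,0,0,0],[0.4,0,0,0,0,0,0]]' | grep -v rot; done; python3 -c "
from h import *
p=r.get_obs()['tool_pos'];print(np.round(bar_from_tcp(p[0],p[2]),2))"
```

```text
clock: 7.45
tool_pos: [671.3, -0.7, 166.3]
ft_force: [0.6, -0.8, -0.4]
grip_width: 39.3
clock: 7.65
tool_pos: [671.5, -0.7, 165.0]
ft_force: [0.1, -1.5, 0.3]
grip_width: 39.0
clock: 7.85
tool_pos: [671.7, -0.7, 163.7]
ft_force: [0.5, -0.7, -0.1]
grip_width: 39.2
[ 2.1700e+00 -2.9000e-01  6.5599e+02  1.5360e+02]
```

```bash
python3 -m inch '[[0.4,1.2,0,-0.4,0,0,0],[0.4,0,0,0,0,0,0]]' | grep -v rot;  python3 -m inch '[[0.4,1.2,0,-0.4,0,0,0],[0.4,0,0,0,0,0,0]]' | grep -v rot; python3 -m inch '[[0.4,1.2,0,-0.4,0,0,0],[0.4,0,0,0,0,0,0]]' | grep -v rot; python3 -c "
from h import *
p=r.get_obs()['tool_pos'];print(np.round(bar_from_tcp(p[0],p[2]),2))"
```

```text
clock: 8.05
tool_pos: [671.9, -0.7, 162.3]
ft_force: [0.7, -0.6, -0.5]
grip_width: 39.4
clock: 8.25
tool_pos: [672.0, -0.7, 160.8]
ft_force: [0.4, -0.2, -1.1]
grip_width: 39.0
clock: 8.45
tool_pos: [672.2, -0.7, 159.9]
ft_force: [-1.4, -1.6, 1.1]
grip_width: 39.4
[ 2.2200e+00 -3.5000e-01  6.5577e+02  1.5067e+02]
```

```bash
python3 -m inch '[[0.4,1,0,0,0,0,0],[0.4,0,0,0,0,0,0]]' | grep -v rot;  python3 -m inch '[[0.4,1,0,0,0,0,0],[0.4,0,0,0,0,0,0]]' | grep -v rot
```

```text
clock: 8.65
tool_pos: [672.3, -0.7, 159.8]
ft_force: [-2.3, -0.5, 0.1]
grip_width: 39.6
clock: 8.85
tool_pos: [672.5, -0.7, 159.7]
ft_force: [-1.5, -1.4, 1.3]
grip_width: 39.1
```

Contact with the base at TCP z ≈ 159.8 puts the bar at about 150.5, which is inside the keeper's range. A lip contact would have been higher. Next I draw back level.

```bash
python3 -m inch '[[0.4,-0.3,0,1.5,0,0,0],[0.4,0,0,1.5,0,0,0],[0.4,0,0,0,0,0,0]]' | grep -v rot;  python3 -m inch '[[0.4,0,0,1.5,0,0,0],[0.4,0,0,1.5,0,0,0],[0.4,0,0,0,0,0,0]]' | grep -v rot
```

```text
clock: 9.15
tool_pos: [672.3, -0.7, 160.3]
ft_force: [-0.4, -1.9, -0.1]
grip_width: 39.1
clock: 9.45
tool_pos: [670.7, -0.7, 160.3]
ft_force: [1.9, -1.1, 0.2]
grip_width: 39.7
```

```bash
python3 -m inch '[[0.4,0,0,2,0,0,0],[0.4,0,0,2,0,0,0],[0.4,0,0,0,0,0,0]]' | grep -v rot;  python3 -m inch '[[0.4,0,0,2,0,0,0],[0.4,0,0,2,0,0,0],[0.4,0,0,0,0,0,0]]' | grep -v rot
```

```text
clock: 9.75
tool_pos: [667.1, -1.0, 160.4]
ft_force: [1.5, 0.5, -0.5]
grip_width: 39.0
clock: 10.05
tool_pos: [663.6, -1.1, 160.8]
ft_force: [3.0, -1.3, -0.6]
grip_width: 39.1
```

```bash
python3 -m inch '[[0.4,0,0,1,0,0,0],[0.4,0,0,1,0,0,0],[0.4,0,0,0,0,0,0]]' | grep -v rot;  python3 -m inch '[[0.4,0,0,1.5,0,0,0],[0.4,0,0,1.5,0,0,0],[0.4,0,0,0,0,0,0]]' | grep -v rot
```

```text
clock: 10.35
tool_pos: [663.2, -1.1, 161.4]
ft_force: [2.6, -1.0, -0.7]
grip_width: 39.0
clock: 10.65
tool_pos: [662.8, -1.2, 162.3]
ft_force: [3.0, 0.1, -0.5]
grip_width: 39.2
```

```bash
python3 -m inch '[[0.4,-1.5,0,0,0,0,0],[0.4,-1.5,0,0,0,0,0],[0.4,-1.5,0,0,0,0,0]]' | grep -v rot;  python3 -c "
from h import *
p=r.get_obs()['tool_pos'];print(np.round(bar_from_tcp(p[0],p[2]),2))"
```

```text
clock: 10.95
tool_pos: [661.7, -1.3, 164.4]
ft_force: [6.2, -0.3, -8.1]
grip_width: 39.1
[ 1.4400e+00 -2.7000e-01  6.4640e+02  1.5389e+02]
```

The lip resisted an upward pull with 8 N, so the bar is captured. I'll relax it with a slight pull-back and look before letting go.

```bash
python3 -m inch '[[0.4,1.5,0,0,0,0,0],[0.4,0.5,0,1,0,0,0],[0.4,0,0,1,0,0,0],[0.4,0,0,0,0,0,0]]' | grep -v rot;  python3 -m inch '[[1,0,0,0,0,0,0],[1,0,0,0,0,0,0],[1,0,0,0,0,0,0],[1,-3,0,0,0,0,0]]'| grep -v rot; python3 -m inch '[[1,-12,0,0,0,0,0],[1,-25,0,0,0,0,0],[1,-25,0,0,0,0,0],[1,-10,0,0,0,0,0],[1,0,0,0,0,0,0]]'| grep -v rot; python3 -c "
from h import *
im,d=r.get_image('scene');cv2.imwrite('pics/s4.png',cv2.resize(im[185:275,220:340],(800,600),interpolation=3));np.savez('pics/s4.npz',im=im,d=d)
im,d=r.get_image('top');cv2.imwrite('pics/t4.png',im);np.savez('pics/t4.npz',im=im,d=d)"
```

```text
clock: 11.35
tool_pos: [662.0, -1.2, 163.4]
ft_force: [3.1, -1.2, 0.5]
grip_width: 39.3
clock: 11.75
tool_pos: [656.2, -0.4, 164.1]
ft_force: [0.0, -1.1, -0.6]
grip_width: 85.1
clock: 12.25
tool_pos: [654.1, -0.1, 240.9]
ft_force: [0.5, 0.9, -0.3]
grip_width: 85.4
```

View pics/s4.png

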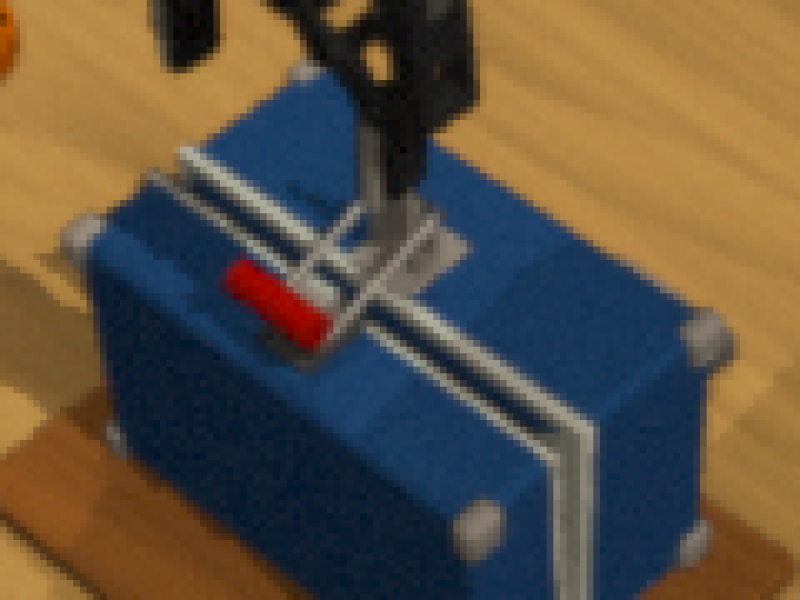

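The loop lies over the keeper, which shows through its window at (320,295), with the roller at (280,300). I'll measure the lever and roller from the depth data.

```bash
python3 - <<'E'
from h import *
for c in("scene","top"):
    f=np.load(f"pics/{c[0]}4.npz");im=f["im"];W=cloud(c,im,f["d"]);b,g,rr=[im[...,i].astype(int) for i in range(3)]
    roi=(abs(W[...,1])<25)&(f["d"]>0)&(W[...,0]>560)&(W[...,0]<690)
    m=roi&(rr>100)&(g<60)&(b<70)
    n,l,st,ce=cv2.connectedComponentsWithStats(m.astype(np.uint8))
    for i in range(1,n):
        if st[i,4]>3: P=W[l==i];print(c,"red",st[i],P.mean(0).round(1),P.min(0).round(),P.max(0).round())
    m=roi&(W[...,2]>165)&(W[...,2]<210)&(W[...,0]<635)
    P=W[m];print(c,"lever",len(P));
    for z in range(165,210,8):
        q=P[(P[:,2]>=z)&(P[:,2]<z+8)]
        if len(q):print(z,len(q),np.median(q,0).round(1),im[m][(P[:,2]>=z)&(P[:,2]<z+8)].mean(0).round())
    print([(np.round(x["xyz"]).tolist(),round(x["p"],2)) for x in r.search_frame(c,"lever_tip")[:2]])
go([618,-3,240])
E
```

```text
scene red [254 224  16  13  86] [664.9   2.  168.2] [648. -21. 150.] [670.  20. 175.]
scene lever 39
165 30 [604.    4.1 168.1] [86. 91. 95.]
173 7 [608.4   3.6 175.1] [66. 74. 81.]
181 2 [608.8   5.3 182.5] [60. 66. 72.]
[([647.0, -0.0, 167.0], 0.48)]
top lever 0
[]
t 12.45 p [ 6.526e+02 -4.000e-01  2.376e+02] F [ 0.7  0.2 -0.2] w 85.4 shift [-2.7  1.  34.7] turn [ 0.1 -0.5  0.2]
```

```bash
python3 -c "
import cv2
t=cv2.imread('pics/t4.png');cv2.imwrite('pics/t4x.png',cv2.resize(t[150:225,230:330],(800,600),interpolation=3))"
```

```text
(no output)
```

View pics/t4x.png

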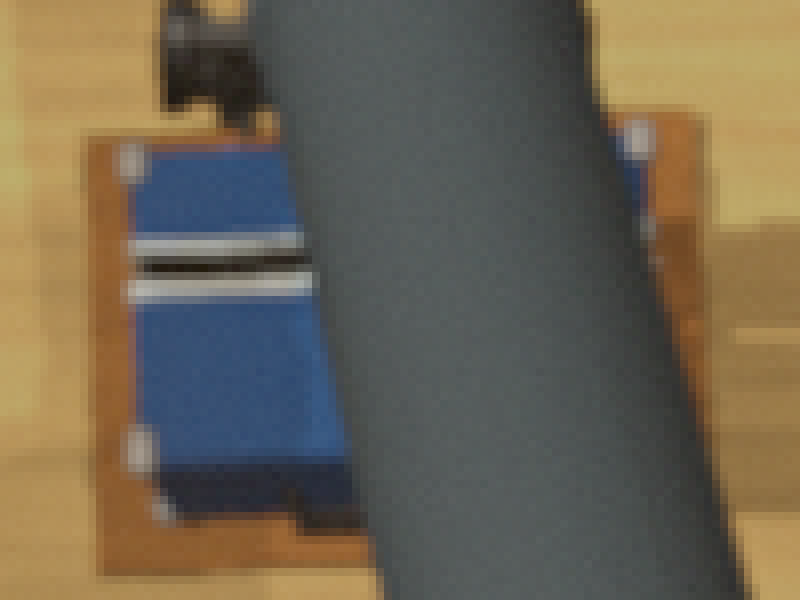

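The arm hides the latch from above. The scene camera's depth shows the lever's front face at x ≈ 608, so it stands upright (q ≈ 1.6), and the roller is where expected. Next I close the fingers and come down on the lid side of the lever tip.

```bash
python3 -m inch '[[0,0,0,6,0,0,0],[0,0,0,6,0,0,0],[0,0,0,4,0,0,0],[0,0,0,0,0,0,0],[0,10,0,0,0,0,0],[0,10,0,0,0,0,0],[0,8,0,0,0,0,0],[0,4,0,0,0,0,0],[0,0,0,0,0,0,0]]'; python3 -c "
from h import *
go([630,-1.5,201])"
```

```text
clock: 13.35
tool_pos: [632.9, -1.4, 197.9]
tool_rot: [[-0.0, 0.045, -0.999], [0.003, -0.999, -0.045], [-1.0, -0.003, 0.0]]
ft_force: [-0.2, 0.3, -0.3]
grip_width: 0.3
t 13.35 p [632.9  -1.4 197.9] F [-0.2  0.3 -0.3] w 0.3 shift [-3.1 -0.1  2.9] turn [0.1 0.  0.2]
```

```bash
python3 -m inch '[[0,0,0,3,0,0,0],[0,0,0,3,0,0,0],[0,0,0,3,0,0,0],[0,0,0,0,0,0,0]]'|grep -v rot; python3 -m inch '[[0,0,0,2,0,0,0],[0,0,0,2,0,0,0],[0,0,0,0,0,0,0]]'|grep -v rot;python3 -m inch '[[0,0,0,2,0,0,0],[0,0,0,2,0,0,0],[0,0,0,0,0,0,0]]'|grep -v rot
```

```text
clock: 13.75
tool_pos: [623.5, -1.7, 198.3]
ft_force: [-0.5, 0.5, 0.2]
grip_width: 0.4
clock: 14.05
tool_pos: [620.0, -1.9, 199.2]
ft_force: [-0.5, 0.0, -0.6]
grip_width: -0.5
clock: 14.35
tool_pos: [617.4, -2.0, 199.7]
ft_force: [1.7, -0.2, -1.2]
grip_width: -0.1
```

```bash
python3 -m inch '[[0,-0.5,0,3,0,0,0],[0,-0.5,0,3,0,0,0],[0,0,0,0,0,0,0]]'|grep -v rot; python3 -m inch '[[0,0,0,3,0,0,0],[0,0,0,3,0,0,0],[0,0,0,0,0,0,0]]'|grep -v rot;python3 -m inch '[[0,0,0,3,0,0,0],[0,0,0,3,0,0,0]]'|grep -v rot
```

```text
clock: 14.65
tool_pos: [612.2, -2.2, 200.9]
ft_force: [1.9, -0.5, -0.5]
grip_width: 0.1
clock: 14.95
tool_pos: [607.1, -2.4, 201.4]
ft_force: [2.6, 0.0, -0.5]
grip_width: -0.0
clock: 15.15
tool_pos: [602.4, -2.6, 202.0]
ft_force: [5.1, 0.1, -1.1]
grip_width: -0.4
```

```bash
python3 -m inch '[[0,0.8,0,3,0,0,0],[0,0.8,0,3,0,0,0],[0,0.8,0,3,0,0,0]]'|grep -v rot; python3 -m inch '[[0,1,0,3,0,0,0],[0,1,0,3,0,0,0],[0,1,0,3,0,0,0]]'|grep -v rot
```

```text
clock: 15.45
tool_pos: [596.0, -2.9, 201.2]
ft_force: [4.9, 0.3, -0.7]
grip_width: -0.1
clock: 15.75
tool_pos: [589.2, -3.0, 200.0]
ft_force: [4.1, 0.4, 0.5]
grip_width: -0.0
```

```bash
cat >> h.py <<'E'
def red(c="scene"):
    im,d=r.get_image(c);W=cloud(c,im,d);b,g,rr=[im[...,i].astype(int) for i in range(3)]
    m=(abs(W[...,1])<30)&(d>0)&(W[...,0]>540)&(W[...,0]<690)&(rr>100)&(g<60)&(b<70)
    n,l,st,ce=cv2.connectedComponentsWithStats(m.astype(np.uint8))
    for i in range(1,n):
        if st[i,4]>3: P=W[l==i];print(c,"red",st[i],np.median(P,0).round(1))
    return im
E
python3 -m inch '[[0,1,0,3,0,0,0],[0,1.5,0,3,0,0,0],[0,1.5,0,2.5,0,0,0]]'|grep -v rot; python3 -c "
from h import *
im=red();cv2.imwrite('pics/s5.png',cv2.resize(im[185:275,220:340],(800,600),interpolation=3))"
```

```text
clock: 16.05
tool_pos: [580.3, -3.3, 196.3]
ft_force: [3.9, -0.5, 1.1]
grip_width: 0.1
scene red [289 206   3   3   4] [576.5   2.7 180.4]
scene red [257 221  16  13  86] [655.9   3.  173.3]
```

View pics/s5.png

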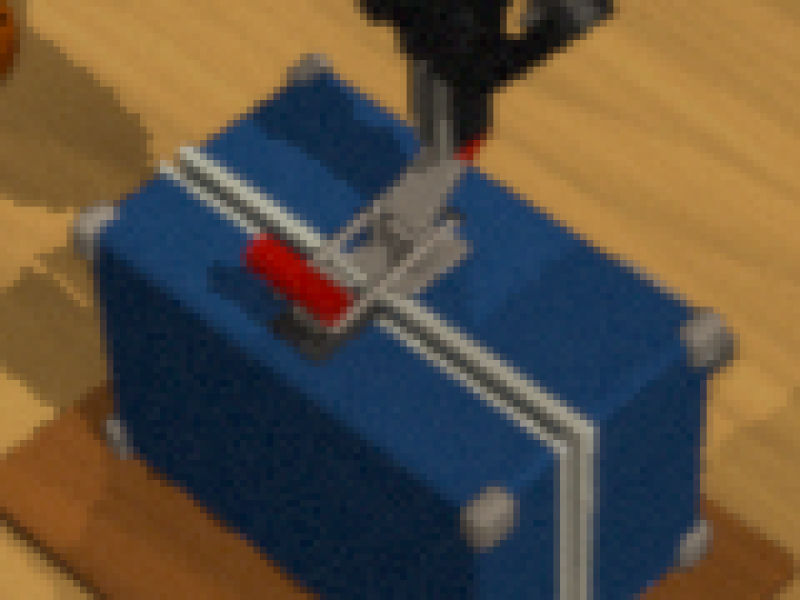

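The view shows the lid drawn in (seam gap narrowed at (480,365)), the roller held at (300,280), and the lever at about 35° under the fingertips at (445,165). I'll carry on down the arc.

```bash
python3 -m inch '[[0,2.5,0,2,0,0,0],[0,2.5,0,1.5,0,0,0],[0,2.5,0,1,0,0,0]]'|grep -v rot; python3 -m inch '[[0,2.5,0,1,0,0,0],[0,2.5,0,1,0,0,0],[0,2.5,0,1,0,0,0]]'|grep -v rot
```

```text
clock: 16.4
tool_pos: [572.9, -3.7, 187.2]
ft_force: [0.9, -0.4, 0.7]
grip_width: -0.4
clock: 16.7
tool_pos: [566.8, -4.0, 177.0]
ft_force: [0.6, 0.3, 0.5]
grip_width: 0.3
```

```bash
python3 -m inch '[[0,1.5,0,-0.5,0,0,0],[0,1.5,0,0,0,0,0],[0,0,0,0,0,0,0]]'|grep -v rot; python3 -m inch '[[0,1.5,0,0,0,0,0],[0,0,0,0,0,0,0]]'|grep -v rot; python3 -m inch '[[0,1.5,0,0,0,0,0],[0,0,0,0,0,0,0]]'|grep -v rot; python3 -c "
from h import *
im=red();cv2.imwrite('pics/s6.png',cv2.resize(im[185:275,220:340],(800,600),interpolation=3))"
```

```text
clock: 17.0
tool_pos: [566.3, -4.1, 172.8]
ft_force: [-0.1, 0.5, 0.3]
grip_width: 0.3
clock: 17.2
tool_pos: [566.5, -4.1, 172.9]
ft_force: [0.4, 0.0, 0.6]
grip_width: 0.1
clock: 17.4
tool_pos: [566.6, -4.0, 172.8]
ft_force: [-1.0, 0.0, 0.8]
grip_width: 0.0
scene red [258 220  15  14  84] [654.1   1.6 172.7]
```

View pics/s6.png

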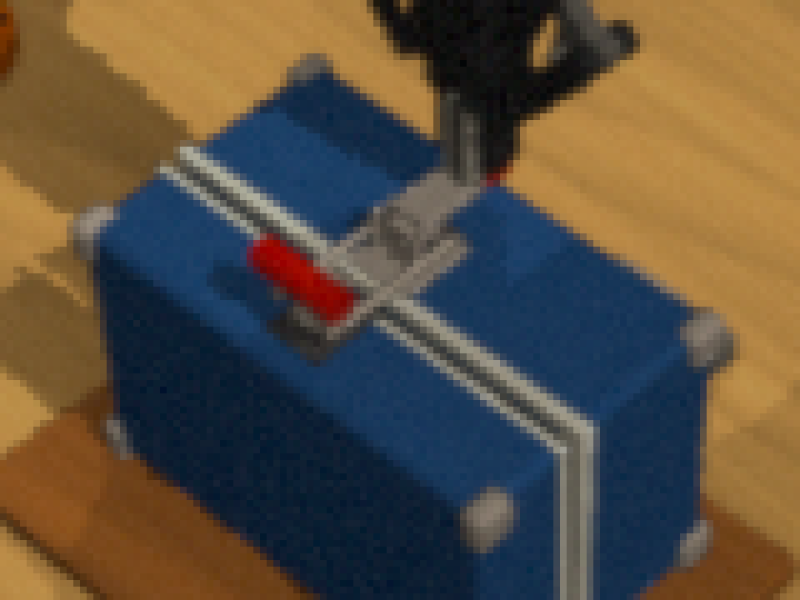

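The lever lies flat under the fingertips at (465,180) and the stop at z = 172.8 matches the predicted shut height. The lid is drawn in. I'll retract and check that it stays.

```bash
python3 -m inch '[[0,-5,0,0,0,0,0],[0,-20,0,0,0,0,0],[0,-35,0,0,0,0,0],[0,-35,0,0,0,0,0],[0,-20,0,0,0,0,0],[0,0,0,0,0,0,0],[0,0,0,0,0,0,0]]'|grep -v rot; python3 -c "
from h import *
im,d=r.get_image('scene');W=cloud('scene',im,d)
for x in range(550,600,8):
    m=(abs(W[...,0]-x)<4)&(abs(W[...,1]+2)<7)&(d>0)&(W[...,2]<220);print(x,m.sum(),np.median(W[m],0).round(1))
im=red();cv2.imwrite('pics/s7.png',cv2.resize(im[185:275,220:340],(800,600),interpolation=3))"
```

```text
clock: 18.15
tool_pos: [564.1, -4.5, 289.9]
ft_force: [-0.1, 0.2, -0.5]
grip_width: 0.1
550 4 [551.1  -2.8 137.2]
558 26 [558.6  -1.9 147.8]
566 27 [565.9  -1.6 157.3]
574 30 [574.1  -1.2 150.3]
582 17 [581.1  -0.  160. ]
590 17 [ 5.888e+02 -1.000e-01  1.607e+02]
598 24 [598.8  -2.  159.7]
scene red [288 206   8   7  30] [564.1  -4.8 161.2]
scene red [257 220  16  13  84] [654.1   2.2 172.4]
```

View pics/s7.png

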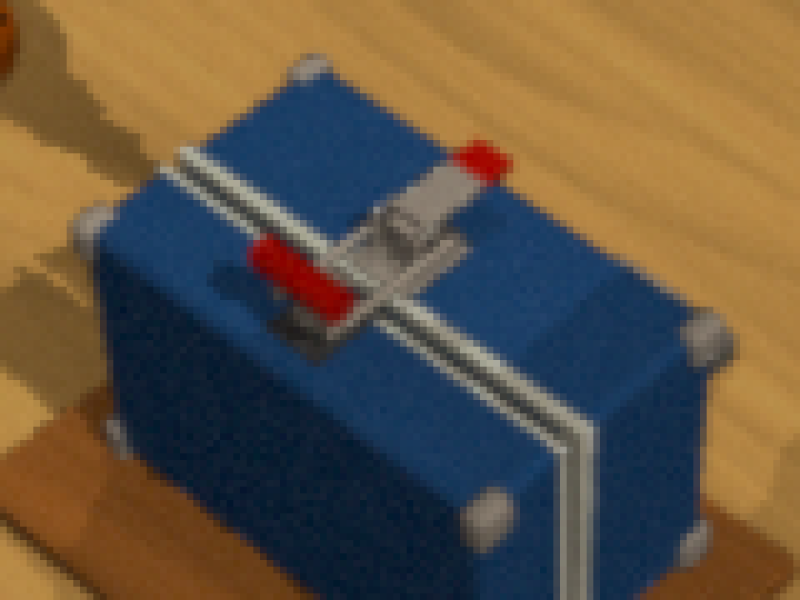

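The lever lies flat: its red end at (480,162) has its top at z ≈ 161, the predicted shut height. The lid is shut, the loop is hooked and the robot is clear, so I hand in.

```bash
python3 -c "
from plant import r
print(r.hand_in())"
```

```text
the job is handed in; nothing more can be done
None
```

I latched the case and handed the job in at about 18 s of the 72 s allowed; the hand-in reports no verdict.

- **Hooking:** I pinched the roller, swung the loop over the keeper and lowered it until the bar met the keeper's base. The seat came out about 1.5 mm below its middle setting. I then drew the bar back under the lip. A test lift met about 8 N of resistance, so the bar was caught.
- **Pressing:** With the fingers closed, I pushed the lever over centre. The highest force I read was about 5 N while pressing and about 10 N overall, during that test lift. Readings came only at the end of each move, so a brief peak could have been missed.
- **Last checks, robot clear:**
  - The lever's top is at about 161 mm, against 161.5 mm predicted for shut, and it stayed there after I let go.
  - The seam gap is closed to the narrow latched line.
  - The roller still sits over the keeper.
  - The gripper was about 120 mm above the lever, reading no force.
- **Not confirmed:** The bar in its seat was not directly visible, because the roller hid it. The bar being seated rests on the lip resisting the lift and on the lid drawing in. The two cameras disagreed by about 4–5 mm on position, so I averaged them. I did not re-measure the harmonicas and other things on the ledge, but the path stayed clear of them.

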